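# Index the tile turntable and fold the stencil over the round tile

### The job

On the clicking turntable, turn the platter, either way round, until the round clay tile has clicked home at the station in front of the upright white stencil. Keep the stencil up while you turn; then fold it fully down flat over that tile and leave it there. Do not disturb the jar, brush, slip trailer or bowl around it.

Things in the scene. Friction and masses are not known exactly. Their poses are not given: they have to be found in the camera images.
- turntable: Fixed grey foot of the decorating turntable, 190 mm across; origin on the turning axis at the table top, z up. Its +y axis points from the turning axis to the working station, where the hinged stencil stands on a 90 mm wide bracket just outside the platter.
- platter_top (a point): Centre of the platter's top face, 62 mm above the table. The platter is a dark grey metal disc, 260 mm across. On it, fixed: five clay tiles 8 mm thick, about 60 mm across, centres 80 mm from the axis, 72 degrees apart (round, square, triangle, oblong, cross, counter-clockwise from above), and between the tiles five pale wooden upright posts.
- platter (a joint): Platter angle, rad, positive counter-clockwise from above, turns endlessly both ways. A spring pawl clicks into a star wheel below, so it rests at multiples of 1.2566 (72 degrees); at 0 or any whole turn the round tile is at the station. About 5 N at a post turns it out of a click; past half way it pulls itself into the next one.
- round_tile (a point): Centre of the top face of the round clay tile (60 mm diameter), 70 mm above the table, 80 mm from the turning axis.
- station (a point): Fixed point of the working station: where the centre of the tile's top face must come, below the stencil's hole once it is folded down.
- stencil (a joint): Angle of the stencil, rad: 0 = folded down flat over the tile (its stop), 1.57 = upright, up to 2.0 = leaning outward. Stiff hinge, stays where it is left; about 1 to 2 N at its free edge moves it.
- stencil_hinge (a point): Middle of the stencil's hinge, 168 mm from the turning axis, 74 mm above the table; the hinge line is level, along the turntable's x axis. The stencil is a white plate 80 mm wide, 4 mm thick, 135 mm from hinge to free edge, with a 44 mm hole centred 88 mm from the hinge.
- stencil_tip (a point): Middle of the stencil's free edge, 135 mm from the hinge; the last 24 mm before it are solid. Folded down, the plate's underside is 74 mm above the table and it lies between two posts.
- post0 (a point): Centre of the top of a pale wooden upright round post on the platter, 18 mm diameter, 55 mm tall, top 117 mm above the table, 112 mm from the turning axis; the first post counter-clockwise of the round tile (36 degrees from it).
- post1 (a point): Centre of the top of a pale wooden upright round post on the platter, 18 mm diameter, 55 mm tall, top 117 mm above the table, 112 mm from the turning axis; 72 degrees counter-clockwise of post0.
- post2 (a point): Centre of the top of a pale wooden upright round post on the platter, 18 mm diameter, 55 mm tall, top 117 mm above the table, 112 mm from the turning axis; 144 degrees counter-clockwise of post0.
- post3 (a point): Centre of the top of a pale wooden upright round post on the platter, 18 mm diameter, 55 mm tall, top 117 mm above the table, 112 mm from the turning axis; 216 degrees counter-clockwise of post0.
- post4 (a point): Centre of the top of a pale wooden upright round post on the platter, 18 mm diameter, 55 mm tall, top 117 mm above the table, 112 mm from the turning axis; 288 degrees counter-clockwise of post0.
- jar: Bystander: low glaze jar with white lid, 64 mm wide, 75 mm tall, origin under its centre.
- brush: Bystander: brush 170 mm long lying on the table, along its x axis.
- bulb: Bystander: red-brown rubber-bulb slip trailer, 62 mm wide, 110 mm tall, origin under its centre.
- bowl: Bystander: blue bowl, 124 mm wide, 55 mm tall, origin under its centre.

How it is judged:
On the way:
1. the round tile has clicked home at the station (within 7 mm) while the stencil is still up (above 0.8 rad) (horizontal distance between round_tile and station below 0.007 m and value of joint stencil above 0.8 rad), for 0.2 s.
At the end, for the whole second after the job is handed in: The round tile's centre is within 7 mm of the station, the platter at rest, and the stencil folded down within 0.09 rad (5 degrees) of its stop (horizontal distance between round_tile and station below 0.007 m and value of joint stencil below 0.09 rad and velocity of joint platter between -0.05 and 0.05 rad/s); the robot touches nothing.
It fails at once if a bystander was pushed more than 40 mm from its place (distance of any of jar, brush, bulb, bowl from where it was at the start of the episode above 0.04 m).
It also fails if it takes over 64 s, if anything falls off the work surface, if the arm or the gripper's body presses on something with over 40 N, if the wrist force passes 120 N, or if a joint passes its speed limit or range.

### The arm

A 7-joint arm with a two-finger parallel gripper is mounted at the origin on the work surface. World frame = base frame: x ahead of the robot, y to its left, z up, the work surface at z = 0. Lengths are in m, angles in rad, forces in N, time in s.
With the tool pointing down it reaches from about 0.425 to 0.875 m from the base axis. Payload 4.7 kg.
Tool frame: the origin (TCP) lies between the finger pads; the fingertips stand 11 mm ahead of it and the grasp point (between the pads) lies 8 mm behind it; z points along the fingers, y is the line along which they close (so a half turn about z gives the same grasp; the last joint's range is limited). The gripper opens to 87 mm and grips with 3 to 60 N. Pads are 19 mm wide; open, the fingers measure 117 mm over their backs; the gripper's body (75 mm by 190 mm) begins 51 mm behind the grasp point.
Start: joints at [1.228, 0.321, -0.07, 1.45, 0.023, 1.371, -0.057], TCP at [0.227, -0.609, 0.234] pointing down, gripper open.
Joint ranges: [-2.86, 2.86], [-0.3, 2.09], [-1.38, 1.24], [0.06, 2.45], [-1.56, 4.7], [0.09, 2.05], [-2.69, 2.69]. Speed limits (rad/s): [2.57, 2.57, 3.14, 3.14, 3.14, 3.14, 3.14].

### API

Orientations are given as a rotation vector (axis times angle).
In Python, from bench import ctrl gives the robot as it stands. The module is installed in compiled form; this text tells all that it offers.
- The arm moves only by the shell command python3 -m inch 'ROWS' [FORCE]. ROWS is JSON, a list of rows, each an object with "slide": the shift along the tool's x, y, z scaled (see below), a list of three; "angular": the turn, a rotation vector about the tool's x, y, z scaled (see below), a list of three; "claw": the opening, from -1 (shut) to 1 (fully open). In form: [{"slide": [tx, ty, tz], "angular": [rx, ry, rz], "claw": claw}, ...]. A call has 1 to 10 rows; each row is the pose to reach, as a shift and turn from the pose commanded when the call began, along the tool's axes at that moment; what a row does not reach only later rows make up. The controller multiplies each number of a shift by 0.25 m and each number of a turn by 30 degrees. A row lasts 1/10 s, in which the tool goes at most 50 mm and 8.59 degrees, less where a joint would pass 70% of its speed; a pose out of reach is approached as far as the arm can. A call with a number of a shift or a turn outside -1 to 1 is refused whole. A call with a gripper value outside its range is refused whole. The fingers move at their own pace and stop on an object; FORCE is the grip in N (left out, the last holds). Time passes only in rows, so rows that repeat a pose let the fingers close. It gives the time, the measured TCP pose, the force, the opening and the grip force at its end, in the units of the state.
- ctrl.get_state(): the state, without advancing time (a new reading comes with each control period).
- ctrl.get_image(name): name is "scene" or "side" or "wrist"; returns a dict with "color" (384x512x3 uint8, red, green, blue), "depth" (384x512 float32, m along the optical axis (not along the pixel's ray), 0 where there is no reading), "camera_matrix" (3x3 intrinsics, pixels), "extrinsics" (4x4, takes a point from camera to world coordinates); the wrist camera has in their place "tool_from_camera" (4x4, takes a point from camera to tool coordinates, whose origin is the TCP and whose axes are the flange's). Camera axes: x right, y up, looking along -z (the intrinsics and any distortion apply to the point x, -y, -z); pixel columns grow to the right and rows downward; lengths in m; the calibration is good to about 2 mm. A picture is of the moment at which its call begins: read the wrist's pose just before it.
- ctrl.close_job(): hands the job in; it is judged then, once.
Trained networks look in the newest picture that a camera, given by its name, has taken for a name from the list of things; names that differ only in an ending like _2 or _b are one class to them, and where a whole thing is asked for, a point or a joint stands for the part that bears it (a point fixed in the world has none). Each returns a list of dicts, best first, with "confidence" (0 to 1); they miss things now and then, are a little off and sometimes report something else, mostly with a low value. They report only what shows in the picture. A call takes as long as a camera call.
- ctrl.find_in(query, camera): "bbox" ([centre column, centre row, width, height] in pixels, round what is visible of it).
- ctrl.outline_of(query, camera): "mask" (384x512 bool, what is visible of it) and "bbox" ([centre column, centre row, width, height] in pixels, round what is visible of it).
The state is a dict: "time": time; "joint_positions": joint angles; "qd": joint speeds; "joint_torque": joint torques, N m; "position": TCP position; "tool_rot": TCP orientation; "ft_force": force on the tool from outside, world axes, zero at the start; "torque": the same for the moment, N m; "grip_width": opening from 0.0 (shut) to 1.0 (fully open); "grip_force": force on a finger pad.
Only numpy, scipy, OpenCV 4.12 (cv2) and the standard library are available. Lean on these libraries where they do the work, as an engineer would, in place of code of your own. Each camera call takes 0.05 s, during which the arm holds its last target. There are 200 camera calls.

## Working session

There is one attempt and no reset: what is moved stays moved. The work goes in short steps, Python scripts to look and compute and a shell command to move; the robot and the scene stay as the last step left them, time stands still between calls to the robot, and variables do not carry over. Pictures are saved under pics/ and viewed, at most 10 in all, crops included, and the job is handed in when it is done.

```bash
mkdir -p pics; cat > h.py <<'E'
import numpy as np, cv2
from bench import ctrl
def cloud(im):
    K=im["camera_matrix"];d=im["depth"];v,u=np.mgrid[:384,:512]
    x=(u-K[0,2])/K[0,0]*d;y=(v-K[1,2])/K[1,1]*d
    p=np.stack([x,-y,-d,np.ones_like(d)],-1)
    return (p@im["extrinsics"].T)[...,:3]
E
python3 - <<'E'
from h import *
s=ctrl.get_state();print(s["time"],s["position"],s["tool_rot"],s["grip_width"])
ims=[]
for c in ["scene","side"]:
    im=ctrl.get_image(c);ims.append(im["color"]);np.savez(c,**im);P=cloud(im)
    for q in ["round_tile","stencil_tip","stencil","post0","turntable","platter","jar","brush","bulb","bowl"]:
        for r in ctrl.outline_of(q,c)[:6 if q=="post0" else 1]:
            m=r["mask"]&(im["depth"]>0);pp=P[m]
            if len(pp):print(c,q,round(r["confidence"],2),np.round(r["bbox"]),pp.mean(0).round(3),np.percentile(pp,3,0).round(3),np.percentile(pp,97,0).round(3))
    cv2.imwrite(f"pics/{c}.png",im["color"][...,::-1])
E
```

```text
0.0 [ 0.2267783  -0.60858711  0.23247029] [-3.08992092e+00 -5.57183774e-01  7.07507436e-04] 1.0017440094021002
scene round_tile 0.7 [272. 229. 115.  93.] [ 0.616 -0.091  0.066] [ 0.494 -0.197  0.057] [0.721 0.014 0.11 ]
scene stencil_tip 0.58 [326. 250.  40.  55.] [0.677 0.07  0.136] [0.623 0.037 0.061] [0.717 0.094 0.205]
scene stencil 0.64 [324. 249.  45.  55.] [0.681 0.071 0.139] [0.645 0.049 0.073] [0.717 0.094 0.205]
scene post0 0.68 [271. 229. 109.  91.] [ 0.616 -0.089  0.066] [ 0.493 -0.196  0.057] [0.722 0.016 0.112]
scene turntable 0.73 [283. 244. 134. 131.] [ 0.634 -0.049  0.07 ] [ 0.496 -0.193  0.009] [0.719 0.084 0.185]
scene platter 0.56 [274. 227. 115.  89.] [ 0.617 -0.091  0.066] [ 0.495 -0.196  0.058] [0.721 0.012 0.11 ]
scene jar 0.59 [212. 296.  37.  45.] [ 0.827 -0.087  0.051] [ 0.795 -0.118  0.003] [ 0.848 -0.065  0.076]
scene brush 0.92 [341. 216.  46.  41.] [0.441 0.004 0.016] [ 0.394 -0.076  0.003] [0.484 0.065 0.021]
scene bulb 0.61 [200. 199.  27.  40.] [ 0.613 -0.299  0.048] [ 0.59  -0.322  0.005] [ 0.63  -0.281  0.102]
scene bowl 0.56 [173. 162.  38.  34.] 
[... 415 characters left out ...]
0.] [ 0.594 -0.078  0.066] [ 0.488 -0.194  0.057] [0.702 0.03  0.109]
side turntable 0.75 [242. 218. 106. 102.] [ 0.61  -0.045  0.069] [ 0.491 -0.188  0.01 ] [0.707 0.088 0.177]
side platter 0.89 [247. 207.  96.  77.] [ 0.595 -0.078  0.066] [ 0.487 -0.198  0.056] [0.705 0.032 0.113]
side jar 0.57 [175. 202.  23.  33.] [ 0.808 -0.079  0.05 ] [ 0.782 -0.112  0.008] [ 0.836 -0.061  0.075]
side brush 0.56 [304. 248.  44.  47.] [0.437 0.017 0.015] [ 0.387 -0.064 -0.002] [0.477 0.071 0.02 ]
side bulb 0.79 [257. 161.  18.  31.] [ 0.596 -0.294  0.047] [ 0.571 -0.32  -0.001] [ 0.623 -0.277  0.101]
side bowl 0.6 [289. 132.  36.  26.] [ 0.499 -0.489  0.032] [ 0.447 -0.532  0.004] [ 0.551 -0.418  0.054]
```

```bash
python3 - <<'E'
from h import *
from scipy.optimize import minimize
a=np.load("scene.npz");b=np.load("side.npz")
c=cv2.resize(a["color"][150:330,170:390],None,fx=2.7,fy=2.7,interpolation=cv2.INTER_CUBIC)
cv2.imwrite("pics/s.png",c[...,::-1])
c=cv2.resize(b["color"][140:280,160:330],None,fx=3.5,fy=3.5,interpolation=cv2.INTER_CUBIC)
cv2.imwrite("pics/d.png",c[...,::-1])
for n,im in(("scene",a),("side",b)):
    P=cloud(im).reshape(-1,3);ok=im["depth"].ravel()>0;P=P[ok]
    box=(abs(P[:,0]-.6)<.2)&(abs(P[:,1]+.08)<.2)
    pl=P[box&(P[:,2]>.055)&(P[:,2]<.075)&(P[:,1]<.05)]
    h=cv2.convexHull((pl[:,:2]*1000).astype(np.float32))[:,0]
    print(n,"circle",cv2.minEnclosingCircle(h))
    t=P[box&(P[:,2]>.108)&(P[:,2]<.122)&(P[:,1]<.045)]
    Z=np.zeros((400,400),np.uint8)
    Z[((t[:,0]-.4)*1000).astype(int).clip(0,399),((t[:,1]+.28)*1000).astype(int).clip(0,399)]=255
    Z=cv2.dilate(Z,np.ones((7,7)))
    k,_,st,ce=cv2.connectedComponentsWithStats(Z)
    for i in range(1,k):print("post",st[i][4],(ce[i][1]/1000+.4).round(3),(ce[i][0]/1000-.28).round(3))
    s=P[box&(P[:,2]>.135)&(P[:,2]<.22)]
    s=s[s[:,1]>.02]
    m=s.mean(0);w,v=np.linalg.eigh(np.cov((s-m).T));print("stencil",m,v[:,0],s.min(0),s.max(0))
E
```

```text
scene circle ((636.1460571289062, -96.18306732177734), 164.97657775878906)
post 470 0.491 -0.079
post 465 0.554 -0.194
post 474 0.581 0.017
post 477 0.683 -0.17
post 494 0.7 -0.04
stencil [0.68461198 0.07716614 0.17647173] [ 0.42479789  0.88806592 -0.1757432 ] [0.64347035 0.05296281 0.13506818] [0.72140693 0.10009073 0.20778066]
side circle ((638.6619262695312, -108.53288269042969), 174.04217529296875)
post 458 0.487 -0.075
post 392 0.55 -0.19
post 481 0.577 0.02
post 443 0.679 -0.166
post 462 0.696 -0.036
stencil [0.67806773 0.08196203 0.17668516] [-0.42148912 -0.88924364  0.17774325] [0.64040971 0.05642646 0.13512113] [0.71831538 0.10373375 0.20710295]
```

View pics/s.png

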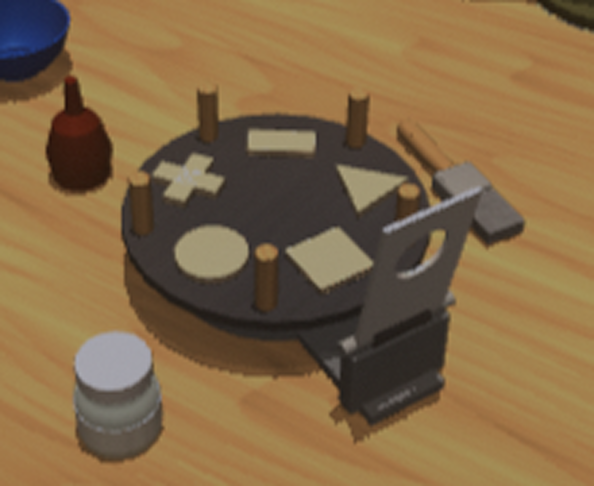

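View pics/d.png

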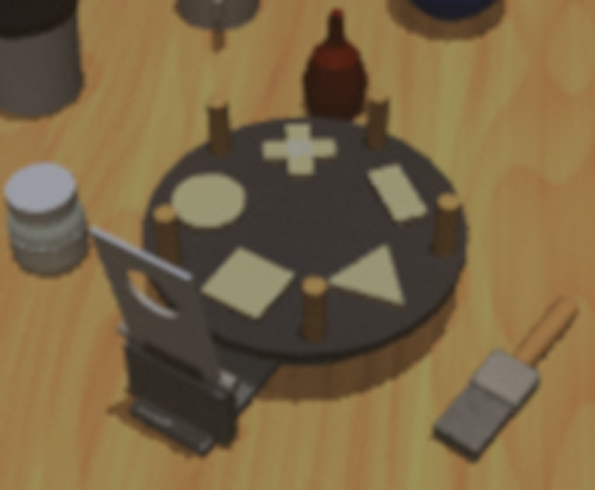

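The square tile is at the station and the round tile is next clockwise of it, on the jar side. So the platter needs one click (+72°) counter-clockwise. In the scene crop the stencil stands at about (415,265) and leans slightly outward. I'll push the post opposite the stencil, which is clear of everything. First step is to approach while closing the fingers and yawing to line up with the table axes.

```bash
cat >> h.py <<'E'
from scipy.spatial.transform import Rotation as R
posts=np.array([[.491,-.079],[.554,-.194],[.581,.017],[.683,-.17],[.7,-.04],[.487,-.075],[.55,-.19],[.577,.02],[.679,-.166],[.696,-.036]])
C=posts.mean(0);q=posts-C
A=np.deg2rad(27)+np.angle(np.mean(np.exp(5j*(np.arctan2(q[:,1],q[:,0])-np.deg2rad(27)))))/5+np.deg2rad(36)
Y=np.array([np.cos(A),np.sin(A)]);X=np.array([Y[1],-Y[0]])
def tab(p): d=np.array(p)[:2]-C; return np.array([d@X,d@Y,p[2]])
def to(*pts):
    "slides (scaled) to TCP table points, and yaw (scaled) so that tool x = table +y"
    s=ctrl.get_state();M=R.from_rotvec(s["tool_rot"]).as_matrix()
    yaw=np.arctan2(M[1,0],M[0,0]);print("t",round(s["time"],2),"tab",tab(s["position"]).round(4),"F",np.round(s["ft_force"],1),"tilt z",M[:,2].round(3),"rz",(-np.rad2deg(A-yaw)/30).round(3))
    for p in pts:
        w=np.r_[C+p[0]*X+p[1]*Y,p[2]]
        print(np.round(p,3),(M.T@(w-s["position"])/.25).round(3))
E
python3 -m inch '[{"slide":[0.8,-0.64,0],"angular":[0,0,-1],"claw":-1},{"slide":[0.8,-0.64,0],"angular":[0,0,-1],"claw":-1},{"slide":[0.8,-0.64,0],"angular":[0,0,-1],"claw":-1},{"slide":[0.8,-0.64,0],"angular":[0,0,-1],"claw":-1},{"slide":[0.8,-0.64,0],"angular":[0,0,-1],"claw":-1},{"slide":[0.8,-0.64,0],"angular":[0,0,-1],"claw":-1},{"slide":[0.8,-0.64,0],"angular":[0,0,-1],"claw":-1}]' 20
python3 - <<'E'
from h import *
print(C,np.rad2deg(A),np.hypot(*q.T).mean())
r=.112;a=np.deg2rad(240)
to((r*np.cos(a),r*np.sin(a),.234),(r*np.cos(a),r*np.sin(a),.14))
E
```

```text
time: 1.8
position: [0.3598, -0.3878, 0.2341]
tool_rot: [2.838, 1.344, -0.0]
ft_force: [-0.6, -0.6, -0.1]
grip_width: 0.448
grip_force: 0.0
[ 0.5998 -0.0913] 64.62157078631013 0.11169229170159531
t 1.8 tab [-0.0897 -0.3707  0.2341] F [-0.6 -0.6 -0.1] tilt z [ 0.    -0.001 -1.   ] rz -0.465
[-0.056 -0.097  0.234] [ 1.095 -0.133 -0.   ]
[-0.056 -0.097  0.14 ] [ 1.095 -0.133  0.376]
```

```bash

python3 -m inch '[{"slide":[1,-0.12,0],"angular":[0,0,-0.465],"claw":-1},{"slide":[1,-0.12,0],"angular":[0,0,-0.465],"claw":-1},{"slide":[1,-0.12,0],"angular":[0,0,-0.465],"claw":-1},{"slide":[1,-0.12,0],"angular":[0,0,-0.465],"claw":-1},{"slide":[1,-0.12,0],"angular":[0,0,-0.465],"claw":-1},{"slide":[1,-0.12,0],"angular":[0,0,-0.465],"claw":-1},{"slide":[1,-0.12,0],"angular":[0,0,-0.465],"claw":-1},{"slide":[1,-0.12,0],"angular":[0,0,-0.465],"claw":-1}]' 20
python3 - <<'E'
from h import *
r=.112
P=lambda d,z:(r*np.cos(np.deg2rad(d)),r*np.sin(np.deg2rad(d)),z)
to(P(240,.234),P(240,.096))
E
```

```text
time: 2.6
position: [0.4937, -0.1804, 0.2333]
tool_rot: [2.662, 1.669, -0.002]
ft_force: [0.0, -0.6, -0.7]
grip_width: -0.0
grip_force: 0.0
t 2.6 tab [-0.0577 -0.126   0.2333] F [ 0.  -0.6 -0.7] tilt z [-0.001 -0.001 -1.   ] rz -0.015
[-0.056 -0.097  0.234] [ 0.116  0.006 -0.003]
[-0.056 -0.097  0.096] [0.117 0.006 0.549]
```

```bash

python3 -m inch '[{"slide":[0.117,0.006,0.1],"angular":[0,0,-0.015],"claw":-1},{"slide":[0.117,0.006,0.3],"angular":[0,0,-0.015],"claw":-1},{"slide":[0.117,0.006,0.45],"angular":[0,0,-0.015],"claw":-1},{"slide":[0.117,0.006,0.54],"angular":[0,0,-0.015],"claw":-1},{"slide":[0.117,0.006,0.54],"angular":[0,0,-0.015],"claw":-1},{"slide":[0.117,0.006,0.54],"angular":[0,0,-0.015],"claw":-1}]' 20
python3 - <<'E'
from h import *
r=.112
P=lambda d,z:(r*np.cos(np.deg2rad(d)),r*np.sin(np.deg2rad(d)),z)
to(*[P(d,.096) for d in range(245,330,5)])
E
```

```text
time: 3.2
position: [0.5083, -0.1537, 0.0989]
tool_rot: [2.654, 1.68, -0.001]
ft_force: [0.3, -1.2, -0.1]
grip_width: 0.004
grip_force: 0.0
t 3.2 tab [-0.0559 -0.0956  0.0989] F [ 0.3 -1.2 -0.1] tilt z [-0. -0. -1.] rz 0.002
[-0.047 -0.102  0.096] [-0.024  0.034  0.012]
[-0.038 -0.105  0.096] [-0.039  0.071  0.012]
[-0.029 -0.108  0.096] [-0.051  0.108  0.012]
[-0.019 -0.11   0.096] [-0.059  0.146  0.012]
[-0.01  -0.112  0.096] [-0.064  0.185  0.012]
[-0.    -0.112  0.096] [-0.066  0.224  0.012]
[ 0.01  -0.112  0.096] [-0.064  0.263  0.012]
[ 0.019 -0.11   0.096] [-0.059  0.302  0.012]
[ 0.029 -0.108  0.096] [-0.051  0.34   0.012]
[ 0.038 -0.105  0.096] [-0.039  0.377  0.012]
[ 0.047 -0.102  0.096] [-0.024  0.413  0.012]
[ 0.056 -0.097  0.096] [-0.006  0.448  0.012]
[ 0.064 -0.092  0.096] [0.015 0.481 0.012]
[ 0.072 -0.086  0.096] [0.039 0.512 0.012]
[ 0.079 -0.079  0.096] [0.065 0.541 0.012]
[ 0.086 -0.072  0.096] [0.094 0.567 0.012]
[ 0.092 -0.064  0.096] [0.125 0.591 0.012]
```

```bash

python3 -m inch '[{"slide":[-0.024,0.034,0],"angular":[0,0,0],"claw":-1},{"slide":[-0.039,0.071,0],"angular":[0,0,0],"claw":-1},{"slide":[-0.051,0.108,0],"angular":[0,0,0],"claw":-1},{"slide":[-0.059,0.146,0],"angular":[0,0,0],"claw":-1},{"slide":[-0.064,0.185,0],"angular":[0,0,0],"claw":-1},{"slide":[-0.066,0.224,0],"angular":[0,0,0],"claw":-1},{"slide":[-0.064,0.263,0],"angular":[0,0,0],"claw":-1},{"slide":[-0.059,0.302,0],"angular":[0,0,0],"claw":-1},{"slide":[-0.051,0.34,0],"angular":[0,0,0],"claw":-1},{"slide":[-0.039,0.377,0],"angular":[0,0,0],"claw":-1}]' 20
python3 - <<'E'
from h import *
r=.112
P=lambda d,z:(r*np.cos(np.deg2rad(d)),r*np.sin(np.deg2rad(d)),z)
to(*[P(d,.096) for d in range(293,325,3)])
E
```

```text
time: 4.2
position: [0.5902, -0.1981, 0.0984]
tool_rot: [-2.647, -1.685, -0.001]
ft_force: [-2.7, 5.9, 2.5]
grip_width: 0.002
grip_force: 2.5
t 4.2 tab [ 0.0371 -0.1006  0.0984] F [-2.7  5.9  2.5] tilt z [-0.002  0.003 -1.   ] rz 0.011
[ 0.044 -0.103  0.096] [-0.01   0.027  0.009]
[ 0.049 -0.101  0.096] [-0.001  0.048  0.009]
[ 0.054 -0.098  0.096] [0.01  0.069 0.009]
[ 0.059 -0.095  0.096] [0.022 0.089 0.009]
[ 0.064 -0.092  0.096] [0.035 0.109 0.009]
[ 0.069 -0.088  0.096] [0.049 0.128 0.009]
[ 0.073 -0.085  0.096] [0.063 0.146 0.009]
[ 0.078 -0.081  0.096] [0.079 0.163 0.009]
[ 0.082 -0.076  0.096] [0.096 0.18  0.009]
[ 0.086 -0.072  0.096] [0.113 0.195 0.009]
[ 0.089 -0.067  0.096] [0.132 0.21  0.009]
```

```bash

python3 -m inch '[{"slide":[-0.02,0.024,0],"angular":[0,0,0],"claw":-1},{"slide":[-0.012,0.048,0],"angular":[0,0,0],"claw":-1},{"slide":[0.004,0.072,0],"angular":[0,0,0],"claw":-1},{"slide":[0.02,0.096,0],"angular":[0,0,0],"claw":-1},{"slide":[0.036,0.12,0],"angular":[0,0,0],"claw":-1},{"slide":[0.06,0.144,0],"angular":[0,0,0],"claw":-1},{"slide":[0.084,0.164,0],"angular":[0,0,0],"claw":-1},{"slide":[0.084,0.164,0],"angular":[0,0,0],"claw":-1},{"slide":[0.084,0.164,0],"angular":[0,0,0],"claw":-1},{"slide":[0.084,0.164,0],"angular":[0,0,0],"claw":-1}]' 20
cat > look.py <<'E'
from h import *
import sys
to((0,0,.24))
im=ctrl.get_image("side");np.savez("side",**im);P=cloud(im).reshape(-1,3);P=P[im["depth"].ravel()>0]
T=np.c_[(P[:,:2]-C)@X.T,(P[:,:2]-C)@Y,P[:,2]]
for d in np.r_[54:360:72]:
    e=np.hypot(T[:,0]-.112*np.cos(np.deg2rad(d)),T[:,1]-.112*np.sin(np.deg2rad(d)))
    k=(T[:,2]>.1)&(T[:,2]<.121)&(e<.025);print(d,k.sum(),T[k].mean(0).round(3))
k=(abs(T[:,0])<.035)&(T[:,1]>.1)&(T[:,1]<.22)&(T[:,2]>.08)&(T[:,2]<.22)
print("stencil",k.sum(),T[k].mean(0).round(3),T[k].max(0).round(3))
c=cv2.resize(im["color"][120:290,150:340],None,fx=3.5,fy=3.5,interpolation=cv2.INTER_CUBIC)
cv2.imwrite("pics/%s.png"%sys.argv[1],c[...,::-1])
E
python3 look.py e
```

```text
time: 5.2
position: [0.6355, -0.1993, 0.0985]
tool_rot: [2.652, 1.684, -0.001]
ft_force: [0.0, -0.1, 0.2]
grip_width: 0.009
grip_force: 0.0
t 5.2 tab [ 0.0785 -0.0823  0.0985] F [ 0.  -0.1  0.2] tilt z [-0. -0. -1.] rz 0.007
[0.   0.   0.24] [ 0.33  -0.313 -0.566]
54 50 [0.062 0.093 0.111]
126 57 [-0.069  0.094  0.112]
198 53 [-0.11  -0.031  0.111]
270 41 [-0.004 -0.108  0.111]
342 44 [ 0.102 -0.032  0.111]
stencil 528 [0.    0.185 0.147] [0.035 0.197 0.207]
```

View pics/e.png

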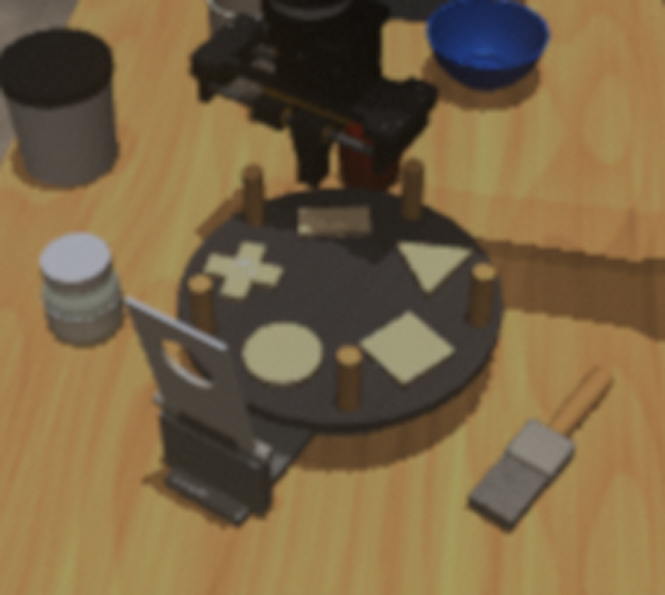

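The round tile is seated at the station (283,352) behind the upright stencil (195,380), and all the posts sit at their click angles. Next I'll rise and pass over to the stencil's outer side.

```bash

python3 -m inch '[{"slide":[0,0,-0.2],"angular":[0,0,0],"claw":-1},{"slide":[0,0,-0.4],"angular":[0,0,0],"claw":-1},{"slide":[0,0,-0.6],"angular":[0,0,0],"claw":-1},{"slide":[0,0,-0.8],"angular":[0,0,0],"claw":-1},{"slide":[0.15,-0.1,-0.8],"angular":[0,0,0],"claw":-1},{"slide":[0.35,-0.2,-0.8],"angular":[0,0,0],"claw":-1},{"slide":[0.55,-0.31,-0.8],"angular":[0,0,0],"claw":-1},{"slide":[0.75,-0.31,-0.8],"angular":[0,0,0],"claw":-1},{"slide":[0.95,-0.31,-0.8],"angular":[0,0,0],"claw":-1},{"slide":[1,-0.31,-0.8],"angular":[0,0,0],"claw":-1}]' 20
python3 - <<'E'
from h import *
to((0,.235,.3),(0,.235,.195))
E
```

```text
time: 6.25
position: [0.6718, 0.066, 0.2988]
tool_rot: [-2.646, -1.691, -0.003]
ft_force: [0.2, 1.3, 1.2]
grip_width: 0.005
grip_force: 0.0
t 6.25 tab [-0.0024  0.173   0.2988] F [0.2 1.3 1.2] tilt z [ 0.     0.003 -1.   ] rz 0.018
[0.    0.235 0.3  ] [ 0.248  0.012 -0.004]
[0.    0.235 0.195] [0.247 0.012 0.416]
```

```bash

python3 -m inch '[{"slide":[0.1,0.006,0],"angular":[0,0,0],"claw":-1},{"slide":[0.248,0.012,0],"angular":[0,0,0],"claw":-1},{"slide":[0.248,0.012,0.1],"angular":[0,0,0],"claw":-1},{"slide":[0.248,0.012,0.25],"angular":[0,0,0],"claw":-1},{"slide":[0.248,0.012,0.4],"angular":[0,0,0],"claw":-1},{"slide":[0.248,0.012,0.4],"angular":[0,0,0],"claw":-1}]' 20
python3 - <<'E'
from h import *
L=[]
for th in list(range(98,0,-7))+[0,-1]:
    t=np.deg2rad(th);s=.120+.007*(98-th)/98
    L.append((0,.168-s*np.cos(t)+.004*np.sin(t)+.0095,.074+s*np.sin(t)+.004*np.cos(t)+.011))
to(*L)
E
```

```text
time: 6.85
position: [0.6976, 0.1133, 0.1921]
tool_rot: [-2.649, -1.682, 0.017]
ft_force: [0.2, -0.7, -1.2]
grip_width: 0.004
grip_force: 0.0
t 6.85 tab [0.0007 0.2268 0.1921] F [ 0.2 -0.7 -1.2] tilt z [-0.011 -0.003 -1.   ] rz 0.007
[0.    0.198 0.203] [-0.115 -0.004 -0.044]
[0.    0.184 0.205] [-0.173 -0.004 -0.052]
[0.    0.169 0.206] [-0.232 -0.004 -0.053]
[0.    0.154 0.204] [-0.291 -0.004 -0.047]
[0.    0.14  0.201] [-0.349 -0.004 -0.033]
[0.    0.125 0.196] [-0.405 -0.004 -0.013]
[0.    0.112 0.189] [-0.459 -0.004  0.015]
[0.    0.099 0.181] [-0.509 -0.004  0.049]
[0.    0.088 0.171] [-0.554 -0.004  0.089]
[0.    0.078 0.16 ] [-0.595 -0.004  0.134]
[0.    0.069 0.147] [-0.63  -0.004  0.184]
[0.    0.062 0.134] [-0.658 -0.003  0.238]
[0.    0.056 0.119] [-0.68  -0.003  0.296]
[0.    0.052 0.104] [-0.695 -0.002  0.356]
[0.    0.051 0.089] [-0.702 -0.002  0.417]
[0.    0.05  0.087] [-0.702 -0.002  0.426]
```

```bash

python3 -m inch '[{"slide":[0,0,0],"angular":[0,0,0],"claw":-1},{"slide":[0,0,0],"angular":[0,0,0],"claw":-1}]' 20
python3 - <<'E'
from h import *
to((0,.198,.203))
E
```

```text
time: 7.05
position: [0.7023, 0.1153, 0.2015]
tool_rot: [2.651, 1.683, 0.006]
ft_force: [-0.7, -1.0, 1.0]
grip_width: 0.008
grip_force: 0.0
t 7.05 tab [0.004  0.2306 0.2015] F [-0.7 -1.   1. ] tilt z [ 0.004  0.001 -1.   ] rz 0.007
[0.    0.198 0.203] [-0.13  -0.016 -0.006]
```

```bash

python3 -m inch '[{"slide":[-0.132,-0.016,-0.008],"angular":[0,0,0],"claw":-1},{"slide":[-0.188,-0.016,-0.016],"angular":[0,0,0],"claw":-1},{"slide":[-0.248,-0.016,-0.02],"angular":[0,0,0],"claw":-1},{"slide":[-0.308,-0.016,-0.012],"angular":[0,0,0],"claw":-1},{"slide":[-0.364,-0.016,0],"angular":[0,0,0],"claw":-1},{"slide":[-0.424,-0.016,0.02],"angular":[0,0,0],"claw":-1},{"slide":[-0.476,-0.016,0.048],"angular":[0,0,0],"claw":-1},{"slide":[-0.528,-0.016,0.08],"angular":[0,0,0],"claw":-1},{"slide":[-0.572,-0.016,0.12],"angular":[0,0,0],"claw":-1},{"slide":[-0.612,-0.016,0.164],"angular":[0,0,0],"claw":-1}]' 20
python3 look.py f
```

```text
time: 8.05
position: [0.6317, -0.0227, 0.1564]
tool_rot: [-2.652, -1.684, 0.001]
ft_force: [0.6, 0.8, -0.4]
grip_width: 0.005
grip_force: 0.4
t 8.05 tab [-0.0006  0.0757  0.1564] F [ 0.6  0.8 -0.4] tilt z [-0.001 -0.    -1.   ] rz 0.007
[0.   0.   0.24] [-0.303  0.001 -0.334]
54 47 [0.062 0.093 0.112]
126 57 [-0.069  0.093  0.111]
198 53 [-0.11  -0.031  0.111]
270 23 [-0.003 -0.111  0.114]
342 0 [nan nan nan]
stencil 749 [-0.     0.137  0.1  ] [0.035 0.178 0.22 ]look.py:8: RuntimeWarning: Mean of empty slice.
  k=(T[:,2]>.1)&(T[:,2]<.121)&(e<.025);print(d,k.sum(),T[k].mean(0).round(3))
  ret = um.true_divide(
```

View pics/f.png

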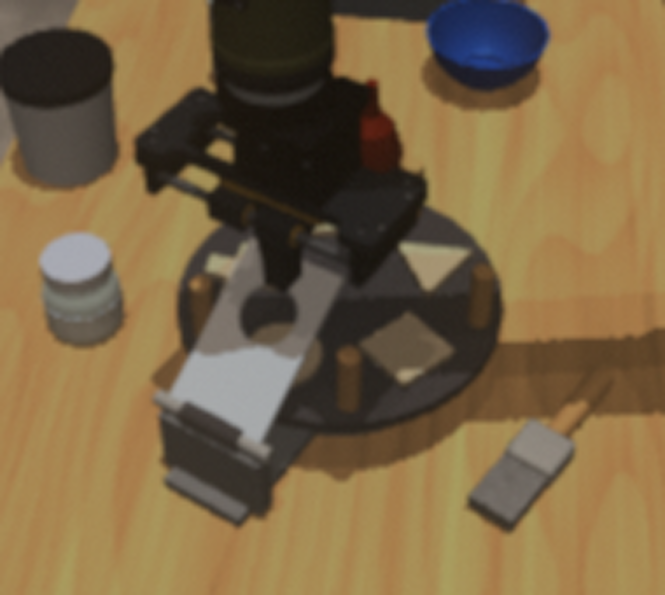

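The stencil is about 35° from flat, with the fingertip on its solid end past the hole (275,275). I'll continue down.

```bash

python3 -m inch '[{"slide":[-0.036,0,0.052],"angular":[0,0,0],"claw":-1},{"slide":[-0.064,0,0.104],"angular":[0,0,0],"claw":-1},{"slide":[-0.088,0,0.164],"angular":[0,0,0],"claw":-1},{"slide":[-0.104,0,0.224],"angular":[0,0,0],"claw":-1},{"slide":[-0.112,0,0.27],"angular":[0,0,0],"claw":-1},{"slide":[-0.112,0,0.29],"angular":[0,0,0],"claw":-1},{"slide":[-0.112,0,0.296],"angular":[0,0,0],"claw":-1},{"slide":[-0.112,0,0.296],"angular":[0,0,0],"claw":-1}]' 20
python3 - <<'E'
from h import *
to((0,.05,.084))
E
```

```text
time: 8.9
position: [0.62, -0.0475, 0.0887]
tool_rot: [2.65, 1.683, -0.005]
ft_force: [-14.6, -1.3, 34.0]
grip_width: 0.006
grip_force: 16.5
t 8.9 tab [-0.0005  0.0482  0.0887] F [-14.6  -1.3  34. ] tilt z [-0.001 -0.003 -1.   ] rz 0.007
[0.    0.05  0.084] [0.007 0.002 0.019]
```

It has reached its stop: the fingertip is at 78 mm and pressing with 34 N. I'll lift off and check.

```bash

python3 -m inch '[{"slide":[0,0,-0.03],"angular":[0,0,0],"claw":-1},{"slide":[0,0,-0.1],"angular":[0,0,0],"claw":-1},{"slide":[0,0,-0.25],"angular":[0,0,0],"claw":-1},{"slide":[0,0,-0.45],"angular":[0,0,0],"claw":-1},{"slide":[0,0,-0.65],"angular":[0,0,0],"claw":-1},{"slide":[0,0,-0.85],"angular":[0,0,0],"claw":-1},{"slide":[-0.2,0,-0.9],"angular":[0,0,0],"claw":-1},{"slide":[-0.4,0,-0.9],"angular":[0,0,0],"claw":-1},{"slide":[-0.6,0,-0.9],"angular":[0,0,0],"claw":-1},{"slide":[-0.6,0,-0.9],"angular":[0,0,0],"claw":-1}]' 20
sed -i '/^c=cv2/i k=(abs(T[:,0])<.036)\&(T[:,1]>.036)\&(T[:,1]<.06)\&(T[:,2]>.05)\&(T[:,2]<.15);print("tip z",np.percentile(T[k][:,2],[5,50,95]))' look.py
python3 look.py g
```

```text
time: 9.9
position: [0.5532, -0.1926, 0.3076]
tool_rot: [2.66, 1.665, -0.008]
ft_force: [0.4, -0.7, 0.0]
grip_width: 0.008
grip_force: 0.0
t 9.9 tab [ 0.0013 -0.1115  0.3076] F [ 0.4 -0.7  0. ] tilt z [-0.003 -0.005 -1.   ] rz -0.018
[0.   0.   0.24] [ 0.447 -0.009  0.268]
54 52 [0.062 0.093 0.111]
126 57 [-0.069  0.093  0.112]
198 52 [-0.11  -0.031  0.111]
270 42 [-0.004 -0.108  0.111]
342 42 [ 0.102 -0.032  0.111]
stencil 46 [-0.004  0.167  0.081] [0.024 0.173 0.084]
tip z [0.06826493 0.07608414 0.07823648]
```

View pics/g.png

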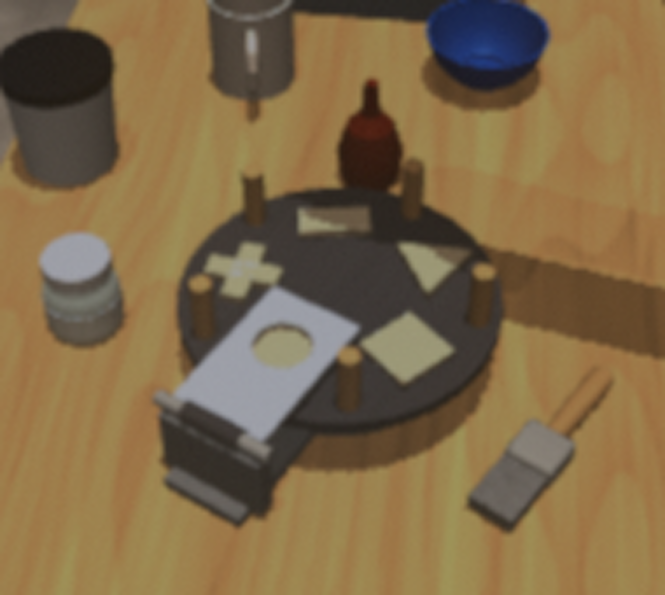

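The stencil lies flat with the round tile showing through its hole at (282,347). The bystanders haven't moved and the arm is clear.

```bash
python3 -c "
from bench import ctrl
print(ctrl.close_job())"
```

```text
the job is handed in; nothing more can be done
None
```

The round tile is clicked home at the station with the stencil folded flat over it; the last picture shows the jar, brush, slip trailer and bowl in place and the arm clear, and the job is handed in at about 10 s (no verdict returned).

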